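# Butt the tube to the flange and close the toggle clamp

### The job

On the welding fixture, push the loose square tube along its locators until its front end sits fully home against the upright flange plate; then push the toggle clamp's handle over and down, past its dead point, until it snaps into lock and the spindle holds the tube down. Only push with the fingers: do not pick up or lift the tube, and leave the chipping hammer, the wire brush and the short offcut on the bench where they are.

Things in the scene. Friction and masses are not known exactly. Their poses are not given: they have to be found in the camera images.
- fixture: Steel fixture fixed to the bench, plate 300 (x) x 240 x 16 mm. Origin on the bench, on the tube's centre line, x along the tube towards the flange, z up. A rest bar 44 mm wide, top 31 mm above the bench, carries the tube from x -115 to 85 mm between four locator blocks (tops 51 mm above the bench, inner faces 26.5 mm from the centre line, 1.5 mm clear of the tube; rearmost begins at x -75).
- flange_face (a point): Centre of the near face of the upright flange plate (80 x 80 x 10 mm, fixed) that the tube must meet: fixture x 85 mm, y 0, 56 mm above the bench; plate's top 96 mm above the bench.
- tube: Loose square steel tube 50 x 50 mm, 4 mm wall, open ends, 130 mm long, 0.6 to 0.83 kg, on the rest bar along the fixture's x. Origin at the centre of its underside (31 mm above the bench), x along it towards the flange, z up; top 81 mm above the bench. It starts 25 to 50 mm short of the flange; sliding it takes about 3 to 7 N.
- tube_front (a point): Centre of the tube's end that must meet the flange, 25 mm above its underside.
- tube_back (a point): Centre of the tube's other end, the one to push, 25 mm above its underside (56 mm above the bench); clear space behind it.
- clamp: Horizontal-handle toggle clamp on a riser, fixed to the plate on the fixture's -y side. Origin under the riser, 16 mm above the bench; x points across to the tube (fixture +y), z up; riser, foot and cheeks 44 mm wide, top at z 77 mm. Its parts swing in its x-z plane, y = 0. Open, arm and handle both stand up, handle behind (-x). Pushing the grip back (-x), then down, brings the arm down on the tube.
- clamp_handle (a joint): Angle between handle and toggle link, rad: 0 fully open, 1.43 spindle's tip meets the tube, 2.106 dead point (pins in line), 2.266 locked at its stop. It starts between 0 and 0.4. Below 0.6 it stays where it is left (stiff pivots), from there it may sink until the tip rests on the tube; from 1.5 to about 2.05 the sprung spindle pushes it back; past 2.12 it snaps to the stop by itself.
- handle_grip (a point): Centre line of the handle's black sleeve, 25 mm from its free end; sleeve 90 long, 30 wide (clamp y), 19 mm thick. Path in clamp (x mm, z mm, handle's direction from +x up over to -x rad; joint): (-35,189,1.75; 0) (-76,183,2.13; .25) (-99,168,2.42; .62) (-119,127,2.88; 1.56) (-121,115,2.99; 1.79) (-124,87,3.22; 2.266). Push takes 1 to 3 N, about 6 N before the dead point.
- clamp_spindle: Sprung spindle with a round rubber tip, 18 mm across, at the end of the clamp's arm, 68 mm ahead of the arm's pivot; presses on the tube with about 30 N when locked. Origin at the arm's pivot, 67 mm above clamp's origin; open, the arm's end stands up to 153 mm above that origin.
- chipping_hammer: Loose chipping hammer with coiled-wire handle, 230 mm long, lying on the bench; origin under its middle. Bystander.
- wire_brush: Loose wooden wire brush 260 mm long, 36 mm tall, lying on the bench; origin under its middle. Bystander.
- offcut: Loose short square-tube offcut 40 x 40 x 50 mm standing on the bench; origin at its underside. Bystander.
There are look-alikes about, which are no part of the job. What is shaped like the tube but orange is not meant.

How it is judged:
On the way, in this order (a step that is already met when the one before it is completed fails the run):
1. the tube is pushed home: its front end within 2.5 mm of the flange, the clamp still open (x of tube_front in the frame of fixture above 0.0825 m and value of joint clamp_handle below 1.3 rad), for 0.2 s.
2. the clamp is locked: its handle past the dead point, its spindle pressing on the tube (value of joint clamp_handle above 2.19 rad and contact force between clamp_spindle and tube above 15 N), for 0.2 s.
At the end, for the whole second after the job is handed in: The tube lies flat on its rest bar with its front end within 2.5 mm of the flange plate, the clamp's handle is past its dead point (joint above 2.19, stop at 2.266) and its spindle presses on the tube with more than 15 N; the tube is at rest (all of step 2 and x of tube_front in the frame of fixture above 0.0825 m and height (world z) of tube_front below 0.061 m and angle between tube's own z axis and vertical below 0.03 rad and linear speed of tube below 0.01 m/s); the robot touches nothing.
It fails at once if the tube was lifted more than 8 mm or tipped by more than 0.15 rad (height (world z) of tube above 0.039 m or angle between tube's own z axis and vertical above 0.15 rad).
It fails at once if a bystander (hammer, brush or offcut) was moved by more than 20 mm (distance of any of chipping_hammer, wire_brush, offcut from where it was at the start of the episode above 0.02 m).
It also fails if it takes over 45 s, if anything falls off the work surface, if the arm or the gripper's body presses on something with over 40 N, if the wrist force passes 120 N, or if a joint passes its speed limit or range.

### The arm

A 6-joint arm with a two-finger parallel gripper is mounted at the origin on the work surface. World frame = base frame: x ahead of the robot, y to its left, z up, the work surface at z = 0. Lengths are in m, angles in rad, forces in N, time in s.
With the tool pointing down it reaches from about 0.25 to 0.775 m from the base axis. Payload 4 kg.
Tool frame: the origin (TCP) lies between the finger pads; the fingertips stand 19 mm ahead of it and the grasp point (between the pads) is the TCP (robot.tip_reach is the y of the fingertips in the tool frame, in m); y points along the fingers, x is the direction in which the jaws open and shut, and the axes are right-handed (so a half turn about y gives the same grasp; the last joint's range is limited). The gripper opens to 94 mm and grips with 3 to 60 N. Pads are 16 mm wide; open, the fingers measure 119 mm over their backs; the gripper's body (75 mm by 177 mm) begins 78 mm behind the grasp point.
Start: joints at [-1.343, 0.087, 1.371, -0, 1.684, -0.103], TCP at [0.179, -0.52, 0.225] pointing down, gripper open.
Joint ranges: [-3.1, 3.1], [-0.76, 2.03], [0.27, 2.55], [-1.08, 4.22], [0.17, 2.65], [-2.57, 2.57]. Speed limits (rad/s): [2.79, 2.79, 3.14, 3.14, 3.14, 3.14].

### API

Orientations are given as [roll, pitch, yaw] about the fixed x, y, z axes, in that order (R = Rz(yaw) Ry(pitch) Rx(roll)).
In Python, from bench import robot, imaging, order gives the robot as it stands.
- The arm moves only by the tool send_rows, never from a script. Its argument "moves" is text: rows parted by semicolons, each of 5 numbers parted by spaces: the gripper's target within -1 to 1 (shut at 1, half-way at 0, fully open at -1), then the shift along the tool's x, y, z in m, then the turn about the tool's y in degrees. In form: fingers tx ty tz roll; .... A call has exactly 10 rows; each row shifts and turns the commanded pose from where the row before left it, along the tool's axes as they then stand; what a row does not reach is not made up. A row lasts 1/12 s, in which the tool goes at most 41.7 mm and 7.16 degrees, less where a joint would pass 70% of its speed; a pose out of reach is approached as far as the arm can. A call with a gripper value outside its range is refused whole. The fingers move at their own pace and stop on an object; the grip force is fixed at half the most. Time passes only in rows, so rows that do not move let the fingers close, or fill a call up. It gives the time, the measured TCP pose, the force and the opening at its end, in the units of the state.
- robot.get_obs(): the state, without advancing time (a new reading comes with each control period).
- imaging.snapshot(name): name is "scene" or "top" or "wrist"; returns a dict with "image" (384x512x3 uint8, red, green, blue), "mtx" (3x3 intrinsics, pixels), "R" (3x3) and "t" (3): a world point X has camera coordinates R X + t. Camera axes: x right, y down, z forward; pixel columns grow to the right and rows downward; lengths in m; the calibration is good to about 2 mm. The wrist camera is an equidistant fisheye: a pixel r from the principal point sees the ray r / f radians off the axis. A picture is of the moment at which its call begins. There is no depth.
- order.close_job(): hands the job in, once; it reports no verdict.
Trained networks look in a picture, given as the dict that the camera call returned (one of the last four; its "shot" number tells which), for a name from the list of things; names that differ only in an ending like _2 or _b are one class to them, and where a whole thing is asked for, a point or a joint stands for the part that bears it (a point fixed in the world has none). Each returns a list of dicts, best first, with "conf" (0 to 1); they miss things now and then, are a little off and sometimes report something else, mostly with a low value. They report only what shows in the picture. A call takes as long as a camera call. They do not tell look-alikes from the thing itself.
- imaging.recognise(picture, target): "centre" ([column, row] in pixels, amid what is visible of it).
- imaging.landmark_of(picture, target): "centre" ([column, row] in pixels: a listed point, or the origin of a listed thing).
The state is a dict: "time": time; "joint_positions": joint angles; "qvel": joint speeds; "joint_torque": joint torques, N m; "tool_pos": TCP position; "ee_rot": TCP orientation; "wrist_force": force on the tool from outside, world axes, zero at the start; "wrist_torque": the same for the moment, N m; "width": finger opening in m.
Only numpy, scipy, OpenCV 4.12 (cv2) and the standard library are available. Lean on these libraries where they do the work, as an engineer would, in place of code of your own. Each camera call takes 0.05 s, during which the arm holds its last target.

## Working session

There is one attempt and no reset: what is moved stays moved. The work goes in short steps, Python scripts to look and compute and a tool call to move; the robot and the scene stay as the last step left them, time stands still between calls to the robot, and variables do not carry over. Pictures are saved under pics/ and viewed, and the job is handed in when it is done.

Besides the shell and the picture viewer there is one more tool, called after "Emit:" as name(argument=value, ...), one argument or row to a line, values as JSON. send_rows: Moves the arm, as the interface text tells. Its arguments: {"type":"object","properties":{"moves":{"type":"string"}},"required":["moves"]}

```bash
mkdir -p pics; ls
cat > h.py <<'E'
import numpy as np,cv2
from bench import robot,imaging,order
def save(p,n): cv2.imwrite('pics/'+n+'.png',cv2.cvtColor(p['image'],cv2.COLOR_RGB2BGR))
E
python3 - <<'E'
from h import *
print(robot.get_obs())
for n in ['scene','top']:
    p=imaging.snapshot(n); save(p,n+'0'); print(n,p['mtx'].tolist(),p['R'].tolist(),p['t'].tolist())
    np.savez('pics/'+n+'0.npz',**{k:p[k] for k in('image','mtx','R','t')})
    for k in ['fixture','flange_face','tube_front','tube_back','clamp','handle_grip','clamp_spindle','tube']:
        print(k,[(np.round(d['centre'],1).tolist(),round(d['conf'],2)) for d in imaging.landmark_of(p,k)[:3]])
E
```

```text
pics
{'time': 0.0, 'joint_positions': array([-1.34311305e+00,  8.79530223e-02,  1.37223231e+00, -1.55153922e-05,
        1.68361265e+00, -1.03093556e-01]), 'qvel': array([-0.0002916 ,  0.00042538, -0.00049369,  0.00039869,  0.00036368,
       -0.00027521]), 'joint_torque': array([-2.35083762e-04, -3.40183675e+01, -3.02428687e+01,  7.17665185e-02,
        3.31965520e-02, -1.86435614e-04]), 'tool_pos': array([ 0.17850674, -0.51968954,  0.22331636]), 'ee_rot': array([-1.57058471,  0.0021952 , -1.24002099]), 'wrist_force': array([ 0.18782245,  0.35151815, -0.79767697]), 'wrist_torque': array([-0.05004206,  0.04359797, -0.05977108]), 'width': 0.0937599832496756}
scene [[489.7044712743244, 0.0, 255.341699289594], [0.0, 489.7044712743244, 186.4717085666849], [0.0, 0.0, 1.0]] [[0.531605349748066, 0.8469921713992815, -0.00011707931827316255], [0.652928419135767, -0.40989140524386697, -0.636925046918455], [-0.5395185183143433, 0.338516317916195, -0.7709257233354956]] [-0.3621966321990383, -0.2989441487672219, 1.5652601042947878]
fixture [([230.7, 214.9], 0.79)]
flange_face [([242.1, 226.6], 0.
[... 430 characters left out ...]
 [0.0, 0.0, 1.0]] [[0.022591282496511413, -0.9997183486922261, -0.007270298704416333], [-0.9819725039884943, -0.020823988605246924, -0.1878732628905324], [0.18766895152296606, 0.01138353137902139, -0.9821663707578331]] [0.061544062789344385, 0.6440958770733324, 0.8240504780158089]
fixture [([276.6, 221.8], 0.95)]
flange_face [([283.5, 186.3], 0.98)]
tube_front [([257.1, 136.0], 0.98), ([371.1, 244.5], 0.89), ([280.0, 198.3], 0.8)]
tube_back [([271.3, 251.3], 0.96), ([194.0, 306.7], 0.9), ([252.9, 86.5], 0.77)]
clamp [([305.8, 223.8], 0.69)]
handle_grip [([349.5, 223.9], 0.73)]
clamp_spindle [([306.1, 225.4], 0.61)]
tube [([388.0, 236.5], 0.95), ([223.5, 198.3], 0.69), ([172.1, 290.6], 0.65)]
```

Run:
```python
import cv2
for n in['scene0','top0']:
    i=cv2.imread(f'pics/{n}.png'); cv2.imwrite(f'pics/{n}b.png',cv2.resize(i,(800,600),interpolation=cv2.INTER_CUBIC))
```

```text
(no output)
```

View pics/scene0b.png

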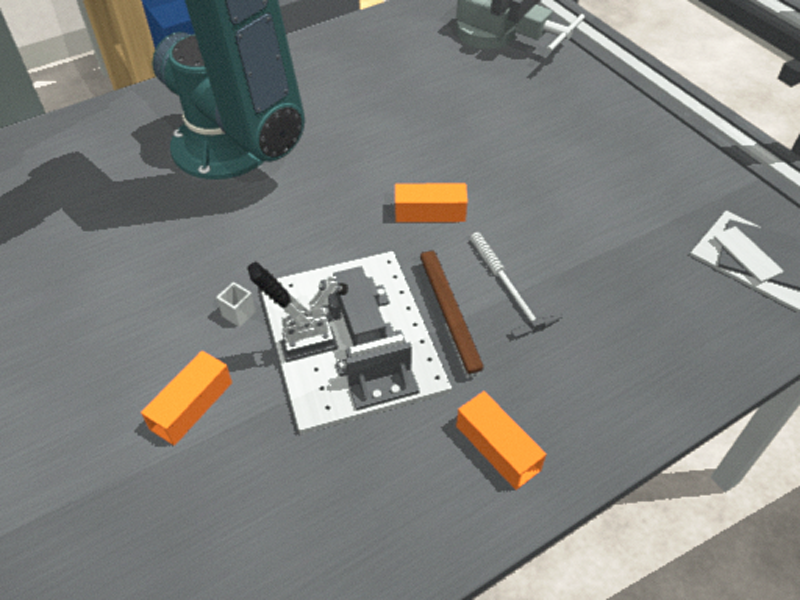

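View pics/top0b.png

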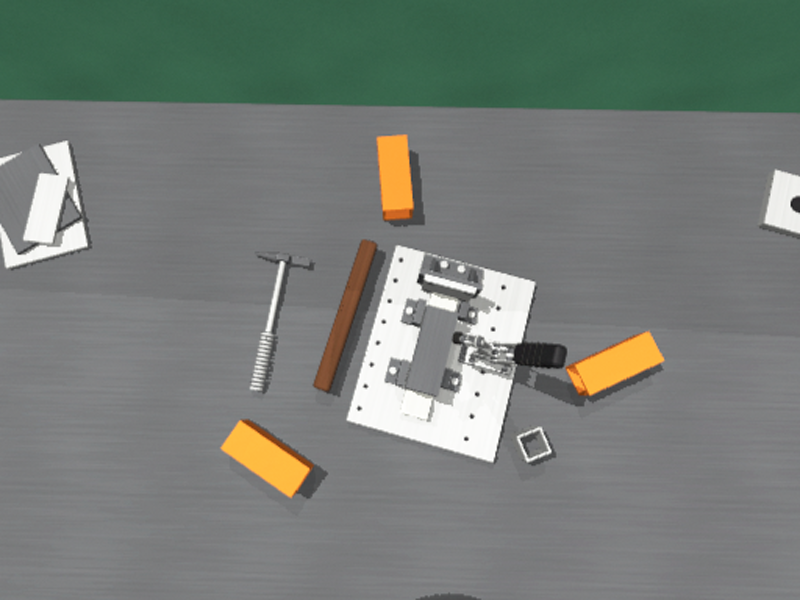

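The loose grey tube lies in the fixture at scene (365,300) and top (435,350) in the 800-px views. The look-alikes are three orange tubes, at scene (430,202), (187,397) and (500,440). Next I fit the fixture pose from the plate corners.

```bash
cat >> h.py <<'E'
def proj(p,X):
    X=np.atleast_2d(X); c=X@p['R'].T+p['t']; q=c@p['mtx'].T; return q[:,:2]/q[:,2:]
def ray(p,uv,z):
    d=np.linalg.inv(p['mtx'])@np.r_[uv,1]; d=p['R'].T@d; o=-p['R'].T@p['t']; return o+d*(z-o[2])/d[2]
def rz(a): return np.array([[np.cos(a),-np.sin(a),0],[np.sin(a),np.cos(a),0],[0,0,1]])
def F(f,X): return np.atleast_2d(X)@rz(f[2]).T+np.r_[f[0],f[1],0]
E
python3 - <<'E'
from h import *
from scipy.optimize import least_squares
P={n:dict(np.load(f'pics/{n}0.npz')) for n in('scene','top')}
# top corners in plate, fit from clicks
C=np.array([[.15,.12,.016],[.15,-.12,.016],[-.15,-.12,.016],[-.15,.12,.016]])
clk={'top':np.array([[396,246],[535,283],[494,462],[348,422]])*.64,
     'scene':np.array([[451,387],[300,431],[260,282],[393,252]])*.64}
for n in clk:
    g=cv2.cvtColor(P[n]['image'],cv2.COLOR_RGB2GRAY)
    r=cv2.cornerSubPix(g,clk[n].astype(np.float32).reshape(-1,1,2).copy(),(3,3),(-1,-1),(3,30,.01)).reshape(-1,2)
    print(n,clk[n].tolist(),r.tolist()); clk[n]=r
    print([ray(P[n],u,.016).round(4).tolist() for u in r])
for names in (['top'],['scene'],['top','scene']):
    s=least_squares(lambda f:np.concatenate([(proj(P[n],F(f,C))-clk[n]).ravel() for n in names]),[.5,-.1,-.2],loss='soft_l1')
    print(names,s.x,s.cost,s.fun.round(1))
f=s.x;np.save('fix.npy',f)
for n in P:
    im=P[n]['image'][...,::-1].copy()
    im=cv2.resize(im,None,fx=4,fy=4,interpolation=cv2.INTER_CUBIC)
    def line(a,b,c):
        q=proj(P[n],F(f,np.array([a,b])))*4+1.5
        cv2.line(im,tuple(int(v) for v in q[0]),tuple(int(v) for v in q[1]),c,1)
    for i in range(4): line(C[i],C[(i+1)%4],(0,0,255))
    for x,c in((.085,(0,255,0)),(.06,(255,0,0)),(.035,(255,0,255)),(-.07,(255,0,0)),(-.095,(255,0,255))): line([x,-.025,.081],[x,.025,.081],c)
    for z in (.096,): line([.085,-.04,z],[.085,.04,z],(0,255,255))
    c=proj(P[n],F(f,[0,-.03,.06]))[0]*4
    x0,y0=int(c[0]-400),int(c[1]-300); cv2.imwrite(f'pics/{n}fit.png',im[y0:y0+600,x0:x0+800]);print(x0,y0)
E
```

```text
top [[253.44, 157.44], [342.40000000000003, 181.12], [316.16, 295.68], [222.72, 270.08]] [[253.42279052734375, 156.4529571533203], [342.333251953125, 180.57810974121094], [315.0878601074219, 295.311767578125], [221.3077850341797, 268.4434814453125]]
[[0.738, 0.057, 0.016], [0.6781, -0.1743, 0.016], [0.3901, -0.1, 0.016], [0.4489, 0.1313, 0.016]]
scene [[288.64, 247.68], [192.0, 275.84000000000003], [166.4, 180.48], [251.52, 161.28]] [[288.9293518066406, 247.78143310546875], [190.60374450683594, 274.5105285644531], [166.39999389648438, 180.47999572753906], [250.99497985839844, 160.21658325195312]]
[[0.7368, 0.0604, 0.016], [0.6759, -0.1729, 0.016], [0.388, -0.097, 0.016], [0.4458, 0.1336, 0.016]]
['top'] [ 0.5638805  -0.02150032 -0.25181593] 0.4505293187380346 [-0.1 -0.4  0.3 -0.4  0.2  0.6 -0.3  0.1]
['scene'] [ 0.56149268 -0.01894137 -0.25225882] 0.3548297863704406 [-0.2  0.1  0.3  0.2 -0.5 -0.3  0.4 -0.1]
['top', 'scene'] [ 0.56295047 -0.02038379 -0.25181144] 2.156226402637883 [-0.6 -0.  -0.1 -0.1 -0.3  1.  -0.8  0.5 -0.4  0.8  0.1  1.  -0.8  0.3
  0.2  0.4]
444 520
785 601
```

View pics/topfit.png

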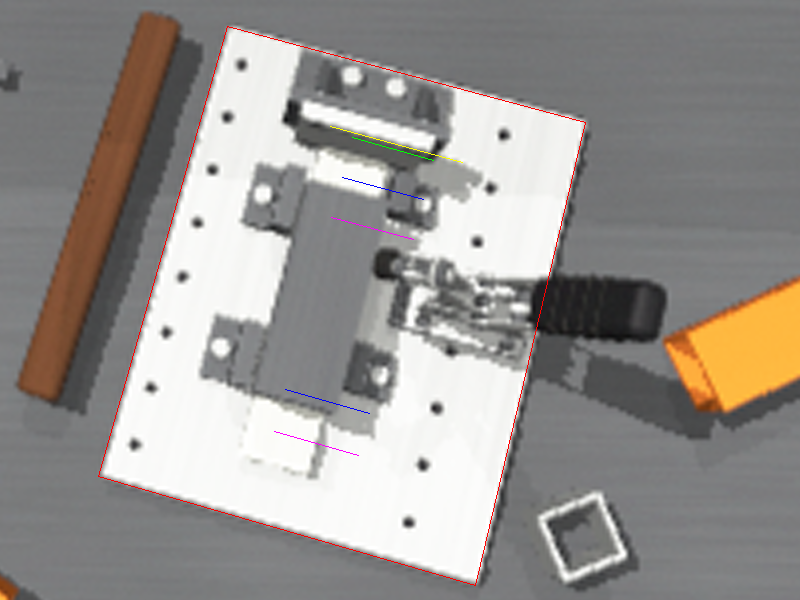

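View pics/scenefit.png

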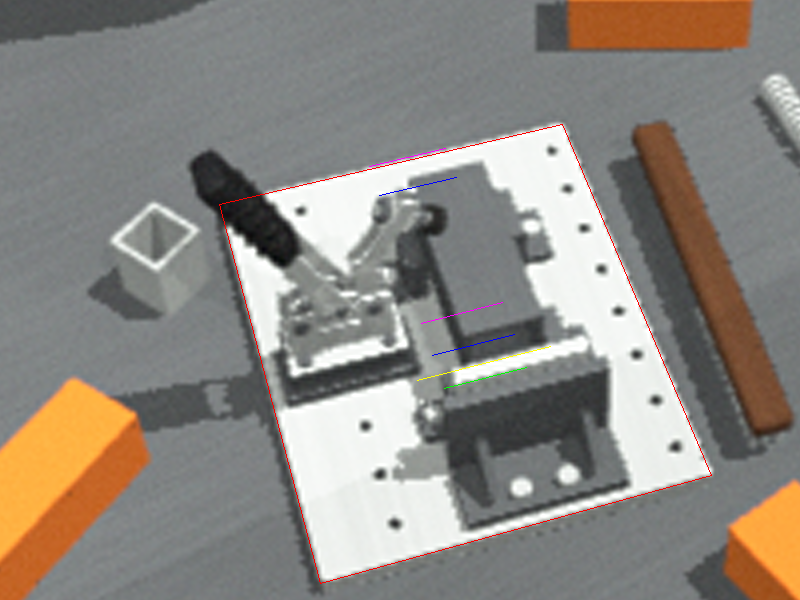

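Run:
```python
import cv2
i=cv2.imread('pics/top0.png'); cv2.imwrite('pics/tz.png',cv2.resize(i[145:250,205:325],(800,700),interpolation=cv2.INTER_CUBIC)[:600])
cv2.imwrite('pics/tz2.png',cv2.resize(i[190:260,230:323],None,fx=8,fy=8,interpolation=cv2.INTER_CUBIC))
i=cv2.imread('pics/scene0.png'); cv2.imwrite('pics/sz.png',cv2.resize(i[180:260,215:315],None,fx=7,fy=7,interpolation=cv2.INTER_CUBIC))
```

```text
(no output)
```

View pics/tz.png

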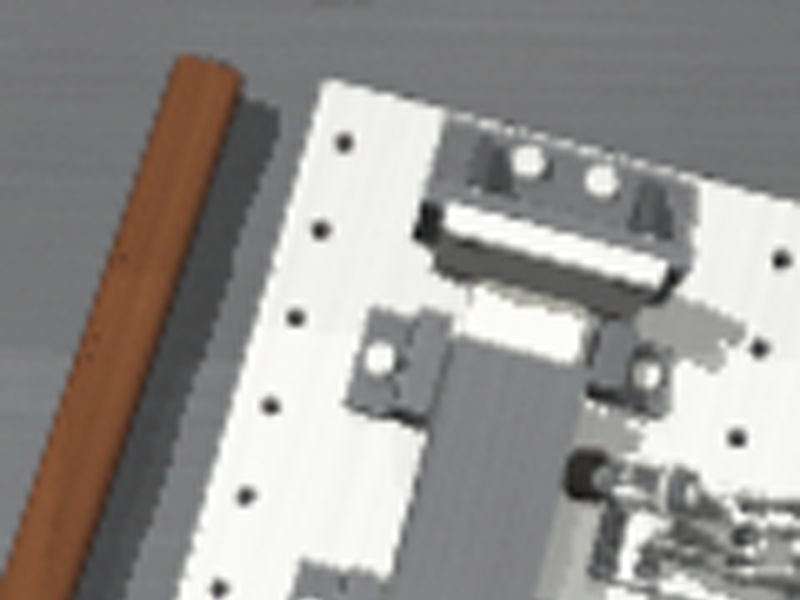

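View pics/tz2.png

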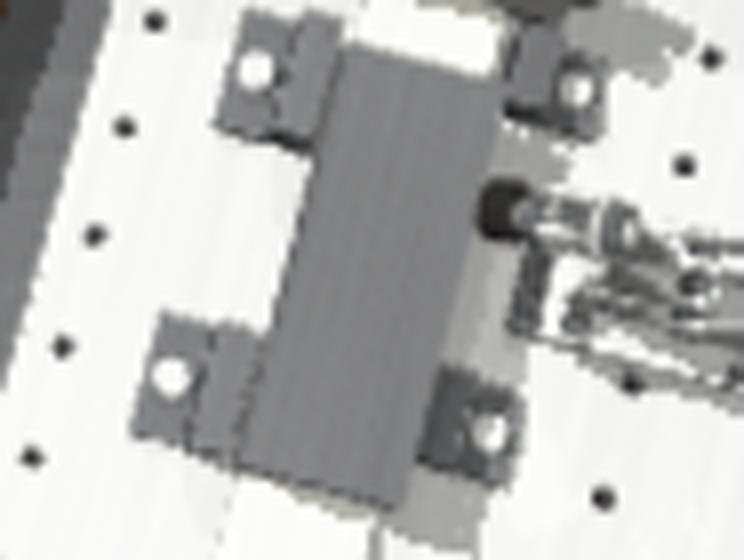

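View pics/sz.png

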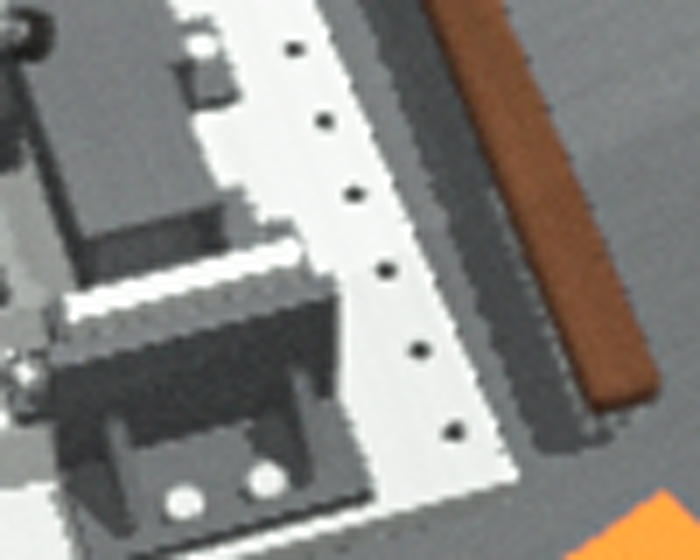

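Run:
```python
from h import *
P={n:dict(np.load(f'pics/{n}0.npz')) for n in('scene','top')}
f=np.load('fix.npy')
ft=[.56388,-.0215,-.25181]; fs=[.5615,-.0189,-.2523]
def loc(n,uv,z): 
    g=ft if n=='top' else fs
    X=ray(P[n],uv,z); return ((X-np.r_[g[0],g[1],0])@rz(g[2])).round(4)
tz=lambda u,v:(205+(u+.5)/6.667-.5,145+(v+.5)/6.667-.5)
t2=lambda u,v:(230+(u+.5)/8-.5,190+(v+.5)/8-.5)
sz=lambda u,v:(215+(u+.5)/7-.5,180+(v+.5)/7-.5)
for k,u in dict(fl=(440,230),fr=(665,281),bl=(440,206),br=(672,258)).items(): print('flange',k,loc('top',tz(*u),.096))
for k,u in dict(bl=(237,460),br=(395,510),fl=(345,42),fr=(500,75)).items(): print('tube',k,loc('top',t2(*u),.081))
for k,u in dict(fl=(88,238),fr=(222,208)).items(): print('tube s',k,loc('scene',sz(*u),.081))
for k,u in dict(fl=(68,295),fr=(297,238),bl=(55,365),br=(340,290)).items(): print('flange s',k,loc('scene',sz(*u),.096))
for n,u in (('top',(349.5,223.9)),('scene',(162.3,178.6))):
    for z in (.18,.19,.2):print('grip',n,z,loc(n,u,z))
```

```text
flange fl [0.0842 0.0605 0.096 ]
flange fr [ 0.0878 -0.0208  0.096 ]
flange bl [0.0927 0.0628 0.096 ]
flange br [ 0.0965 -0.0212  0.096 ]
tube bl [-0.0759  0.0441  0.081 ]
tube br [-0.0773 -0.0037  0.081 ]
tube fl [0.0518 0.0457 0.081 ]
tube fr [ 0.0546 -0.0014  0.081 ]
tube s fl [ 0.0538 -0.0036  0.081 ]
tube s fr [0.0554 0.0433 0.081 ]
flange s fl [ 0.0851 -0.0184  0.096 ]
flange s fr [0.0858 0.0604 0.096 ]
flange s bl [ 0.1106 -0.0298  0.096 ]
flange s br [0.1103 0.0674 0.096 ]
grip top 0.18 [ 0.0172 -0.1216  0.18  ]
grip top 0.19 [ 0.0155 -0.1192  0.19  ]
grip top 0.2 [ 0.0139 -0.1167  0.2   ]
grip scene 0.18 [-0.0125 -0.1315  0.18  ]
grip scene 0.19 [-0.0037 -0.1317  0.19  ]
grip scene 0.2 [ 0.0052 -0.132   0.2   ]
```

Run:
```python
import cv2
i=cv2.imread('pics/top0.png'); cv2.imwrite('pics/tz3.png',cv2.resize(i[195:260,285:370],None,fx=9,fy=9,interpolation=cv2.INTER_CUBIC))
i=cv2.imread('pics/scene0.png'); cv2.imwrite('pics/sz3.png',cv2.resize(i[160:240,150:250],None,fx=7,fy=7,interpolation=cv2.INTER_CUBIC))
```

```text
(no output)
```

View pics/tz3.png

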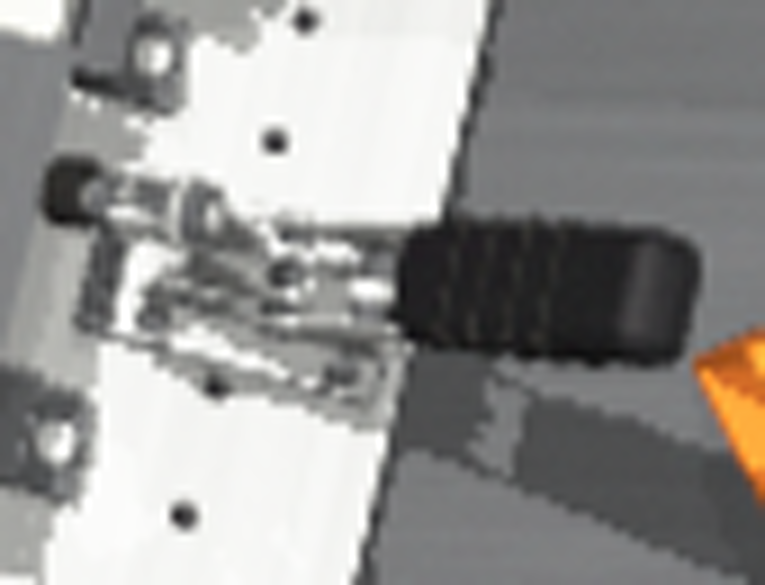

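View pics/sz3.png

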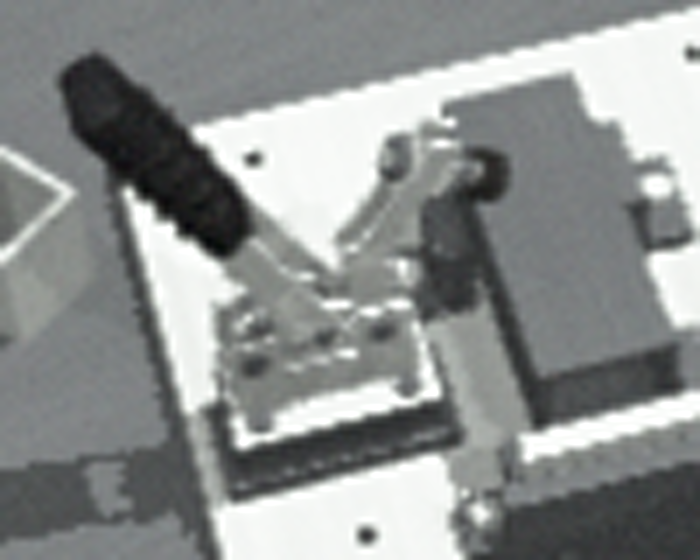

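```bash
cat >> h.py <<'E'
from scipy.interpolate import CubicSpline
Q=np.array([0,.25,.62,1.56,1.79,2.266]);T=np.array([[-35,189,1.75],[-76,183,2.13],[-99,168,2.42],[-119,127,2.88],[-121,115,2.99],[-124,87,3.22]])
def grip(q):
    v=np.array([np.interp(q,Q,T[:,i]) for i in range(3)]) if 0 else CubicSpline(Q,T)(q); return v[0]/1e3,v[1]/1e3,v[2]
FX=np.array([.568,-.0005,-.2518])  # fixture origin
def C2F(c,X): # clamp (x,y,z)->fixture
    X=np.atleast_2d(X); return np.c_[c[0]-X[:,1],c[1]+X[:,0],X[:,2]+.016]
E
python3 - <<'E'
from h import *
from scipy.optimize import least_squares
P={n:dict(np.load(f'pics/{n}0.npz')) for n in('scene','top')}
g={'top':[.56388+.0051,-.0215+.0199,-.2518],'scene':[.5615+.0051,-.0189+.0199,-.2518]}
t3=lambda u,v:(285+(u+.5)/9-.5,195+(v+.5)/9-.5); s3=lambda u,v:(150+(u+.5)/7-.5,160+(v+.5)/7-.5)
ob={'top':np.array([t3(408,284),t3(660,295)]),'scene':np.array([s3(228,230),s3(88,75)])}
# riser foot, white top plate corners etc: riser rough centre only
def pts(p):
    x,z,d=grip(p[2]); u=np.array([np.cos(d),0,np.sin(d)]); G=np.array([x,0,z])
    return C2F(p,np.array([G-.065*u,G+.025*u]))
def res(p): return np.concatenate([(proj(P[n],F(g[n],pts(p)))-ob[n]).ravel() for n in P])
for q0 in(.1,.3,.6):
    s=least_squares(res,[0,-.09,q0]);print(s.x,s.cost,s.fun.round(2))
c=s.x
for n in P:
    im=cv2.resize(P[n]['image'][...,::-1].copy(),None,fx=6,fy=6,interpolation=cv2.INTER_CUBIC)
    box=[[a,b,z] for z in(0,.077) for a,b in((-.035,-.022),(.035,-.022),(.035,.022),(-.035,.022))]
    pp=proj(P[n],F(g[n],np.r_[pts(c),C2F(c,[[0,0,0],[0,0,.067],[0,0.022,.077],[0,-.022,.077]])]))*6+2.5
    for i,q in enumerate(pp): cv2.circle(im,tuple(int(v) for v in q),4,[(0,0,255),(0,0,255),(0,255,0),(255,0,0),(255,255,0),(255,255,0)][i],-1)
    o=pp[2]; x0,y0=int(o[0]-400),int(o[1]-300); cv2.imwrite(f'pics/{n}c.png',im[y0:y0+600,x0:x0+800])
E
```

```text
[ 0.0072006  -0.07964415  0.12381848] 1.6793057113334053 [ 0.71 -0.88  0.53  0.75  1.07  0.24  0.05  0.18]
[ 0.0072006  -0.07964415  0.12381849] 1.6793057113335301 [ 0.71 -0.88  0.53  0.75  1.07  0.24  0.05  0.18]
[ 0.0072006  -0.07964415  0.12381848] 1.6793057113333487 [ 0.71 -0.88  0.53  0.75  1.07  0.24  0.05  0.18]
```

View pics/topc.png

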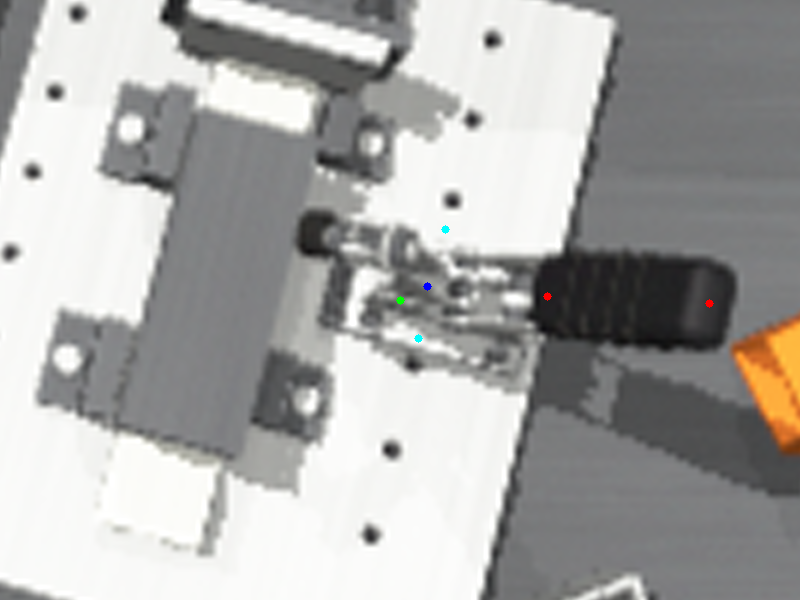

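View pics/scenec.png

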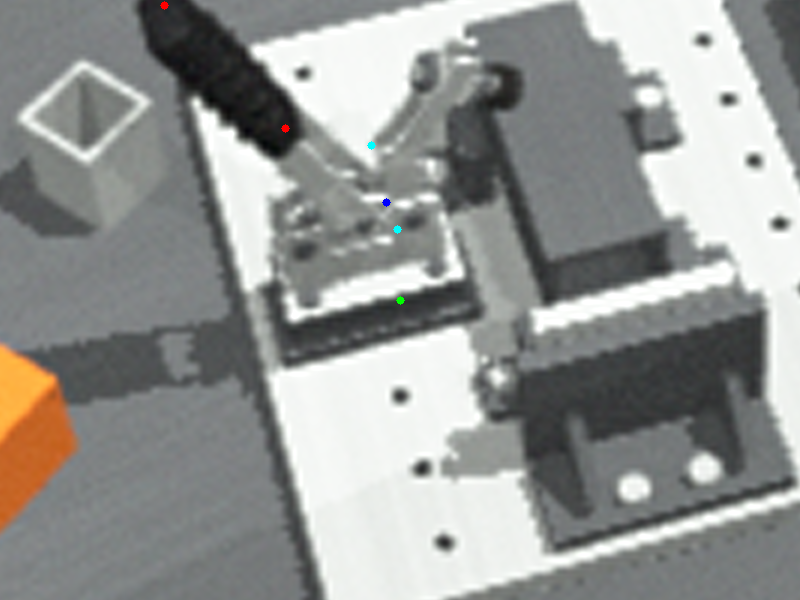

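Emit:
send_rows(
  moves="0.28 0 0 0 6.7; 0.28 0 0 0 6.7; 0.28 0 0 0 6.7; 0.28 0 0 0 6.7; 0.28 0 0 0 6.7; 0.28 -0.03 0 0.006 0; 0.28 -0.035 0 0.008 0; 0.28 -0.035 0 0.008 0; 0.28 -0.035 0 0.008 0; 0.28 -0.035 0 0.008 0",
)

```text
time: 1.73
tool_pos: [0.2585, -0.3637, 0.2245]
ee_rot: [-1.57, -0.0, -1.825]
wrist_force: [-0.0, -1.1, -0.3]
width: 0.0342
```

Emit:
send_rows(
  moves="0.28 -0.035 0 0.008 0; 0.28 -0.035 0 0.008 0; 0.28 -0.035 0 0.008 0; 0.28 -0.035 0 0.008 0; 0.28 -0.035 0 0.008 0; 0.28 -0.035 0 0.008 0; 0.28 -0.035 0 0.008 0; 0.28 -0.035 0 0.008 0; 0.28 -0.03 0 0.006 0; 0.28 0 0 0 0",
)

```text
time: 2.57
tool_pos: [0.4052, -0.0784, 0.2246]
ee_rot: [-1.57, 0.003, -1.817]
wrist_force: [-0.5, -0.0, -0.3]
width: 0.0336
```

```bash
cat >> h.py <<'E'
def st():
    o=robot.get_obs(); p=o['tool_pos']; l=(p-np.r_[FX[0],FX[1],0])@rz(FX[2])
    print('t',round(o['time'],2),'tcp',p.round(4),'rot',o['ee_rot'].round(4),'fix',l.round(4),'yawerr_deg',round(np.degrees(o['ee_rot'][2]-(FX[2]-np.pi/2)),2),'F',o['wrist_force'].round(1),'w',round(o['width'],4)); return o
E
python3 -c "
from h import *
o=st();print(o['joint_positions'].round(3))"
```

```text
t 2.57 tcp [ 0.4052 -0.0784  0.2246] rot [-1.57    0.0026 -1.8174] fix [-0.1383 -0.116   0.2246] yawerr_deg 0.3 F [-0.5 -0.  -0.3] w 0.0336
[-0.331 -0.225  1.664  0.003  1.702  1.487]
```

Emit:
send_rows(
  moves="0.28 -0.035 0 0.005 0; 0.28 -0.035 0 0.005 0; 0.28 -0.035 0 0.005 0; 0.28 -0.011 0 0.003 0; 0.28 0 0.03 0 0; 0.28 0 0.03 0 0; 0.28 0 0.02 0 0; 0.28 0 0.02 0 0; 0.28 0 0 0 0; 0.28 0 0 0 0",
)

```text
time: 3.4
tool_pos: [0.4494, 0.0242, 0.1237]
ee_rot: [-1.573, -0.001, -1.826]
wrist_force: [0.0, -0.5, 0.4]
width: 0.0339
```

Run:
```python
from h import *
st()
for n in('top','scene','wrist'):
    p=imaging.snapshot(n); save(p,n+'1'); np.savez('pics/'+n+'1.npz',**{k:p[k] for k in('image','mtx','R','t')})
a=cv2.imread('pics/top1.png')[140:290,200:400];b=cv2.imread('pics/scene1.png')[100:250,150:350]
cv2.imwrite('pics/m1.png',np.vstack([np.hstack([cv2.resize(a,(400,300)),cv2.resize(b,(400,300))]),np.hstack([cv2.resize(cv2.imread('pics/wrist1.png'),(400,300)),np.zeros((300,400,3),np.uint8)])]))
```

```text
t 3.4 tcp [0.4494 0.0242 0.1237] rot [-1.5733e+00 -1.1000e-03 -1.8255e+00] fix [-0.121  -0.0056  0.1237] yawerr_deg -0.17 F [ 0.  -0.5  0.4] w 0.0339
```

View pics/m1.png

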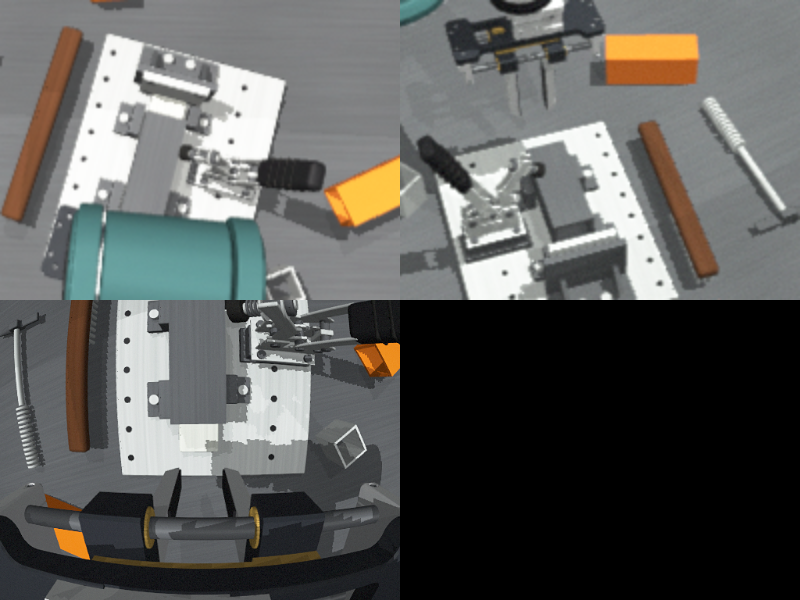

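View pics/wrist1.png

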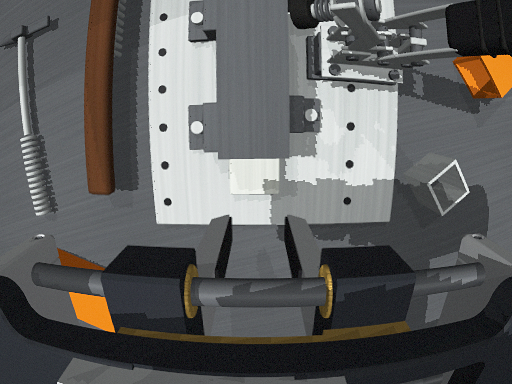

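```bash
cat >> h.py <<'E'
def rayw(p,uv,z):
    K=p['mtx']; v=np.array([(uv[0]-K[0,2])/K[0,0],(uv[1]-K[1,2])/K[1,1]]); th=np.linalg.norm(v); d=np.r_[v/th*np.sin(th),np.cos(th)]
    d=p['R'].T@d; o=-p['R'].T@p['t']; return o+d*(z-o[2])/d[2]
def toF(X): return (X-np.r_[FX[0],FX[1],0])@rz(FX[2])
E
python3 - <<'E'
from h import *
p=dict(np.load('pics/wrist1.npz')); print('cam',(-p['R'].T@p['t']).round(3),toF(-p['R'].T@p['t']).round(3))
for n,uv,z in [('tube bl',(218,157),.081),('tube br',(287,158),.081),('tube l far',(219,20),.081),('tube r far',(289,20),.081),('bar bl',(231,193),.031),('bar br',(278,194),.031),('plate bl',(156,222),.016),('plate br',(391,222),.016),('loc r back',(320,131),.051),('loc r in',(288,131),.051),('offcut',(448,170),.04)]:
    X=rayw(p,uv,z); print(n,X.round(4),toF(X).round(4))
i=cv2.imread('pics/wrist1.png'); cv2.imwrite('pics/wz.png',cv2.resize(i[0:230,140:400],None,fx=2.6,fy=2.6,interpolation=cv2.INTER_CUBIC))
E
```

```text
cam [0.519 0.007 0.286] [-0.049 -0.005  0.286]
tube bl [0.5008 0.0407 0.081 ] [-0.0754  0.0231  0.081 ]
tube br [ 0.4879 -0.0056  0.081 ] [-0.0763 -0.0249  0.081 ]
tube l far [0.5951 0.0153 0.081 ] [0.0223 0.022  0.081 ]
tube r far [ 0.5827 -0.0316  0.081 ] [ 0.022  -0.0265  0.081 ]
bar bl [0.4625 0.0465 0.031 ] [-0.1139  0.0193  0.031 ]
bar br [0.4511 0.0064 0.031 ] [-0.115  -0.0224  0.031 ]
plate bl [0.4494 0.131  0.016 ] [-0.1476  0.0978  0.016 ]
plate br [ 0.3879 -0.1011  0.016 ] [-0.1493 -0.1423  0.016 ]
loc r back [ 0.4982 -0.0385  0.051 ] [-0.0582 -0.0542  0.051 ]
loc r in [ 0.5041 -0.0134  0.051 ] [-0.0586 -0.0284  0.051 ]
offcut [ 0.4341 -0.1618  0.04  ] [-0.0895 -0.1896  0.04  ]
```

View pics/wz.png

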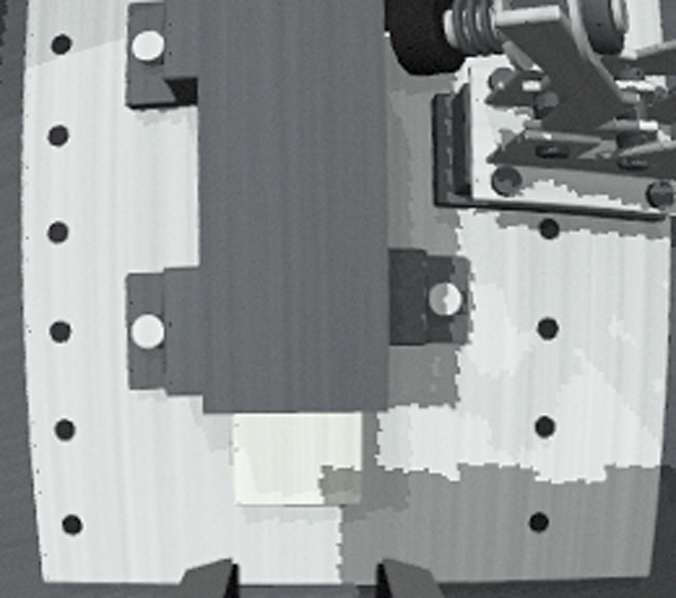

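Emit:
send_rows(
  moves="0.28 -0.004 0.012 0 0; 0.28 0 0.012 0 0; 0.28 0 0.012 0 0; 0.28 0 0.011 0 0; 0.28 0 0 0.01 0; 0.28 0 0 0.01 0; 0.28 0 0 0.01 0; 0.28 0 0 0.006 0; 0.28 0 0 0.006 0; 0.28 0 0 0.006 0",
)

```text
time: 4.38
tool_pos: [0.4974, 0.017, 0.0782]
ee_rot: [-1.574, -0.0, -1.825]
wrist_force: [-6.3, 1.2, 5.2]
width: 0.0336
```

Run:
```python
from h import *
st()
p=imaging.snapshot('wrist'); save(p,'wrist2')
```

```text
t 4.38 tcp [0.4974 0.017  0.0782] rot [-1.5741 -0.     -1.8248] fix [-0.0727 -0.0006  0.0782] yawerr_deg -0.12 F [-6.3  1.2  5.2] w 0.0336
```

View pics/wrist2.png

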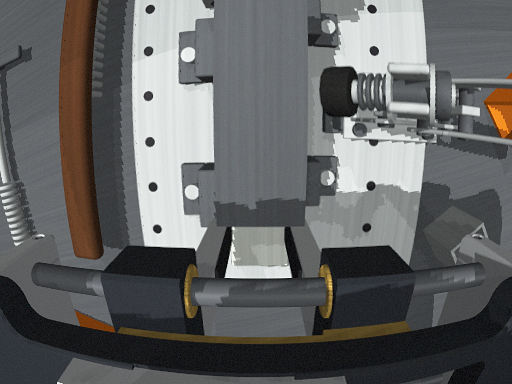

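Both fingers bear on the tube's back edges (218–305, 226) and it is sliding at about 6 N. I continue.

Emit:
send_rows(
  moves="0.28 0 0 0.002 0; 0.28 0 0 0.002 0; 0.28 0 0 0.002 0; 0.28 0 0 0.002 0; 0.28 0 0 0.002 0; 0.28 0 0 0.002 0; 0.28 0 0 0.001 0; 0.28 0 0 0.001 0; 0.28 0 0 0.001 0; 0.28 0 0 0 0",
)

```text
time: 5.27
tool_pos: [0.5117, 0.0133, 0.0779]
ee_rot: [-1.573, -0.0, -1.825]
wrist_force: [-5.2, 2.2, 3.4]
width: 0.0338
```

Run:
```python
from h import *
st()
```

```text
t 5.27 tcp [0.5117 0.0133 0.0779] rot [-1.5729e+00 -1.0000e-04 -1.8246e+00] fix [-0.058  -0.0007  0.0779] yawerr_deg -0.11 F [-5.2  2.2  3.4] w 0.0338
```

Emit:
send_rows(
  moves="0.28 0 0 0.001 0; 0.28 0 0 0.001 0; 0.28 0 0 0.001 0; 0.28 0 0 0.001 0; 0.28 0 0 0.001 0; 0.28 0 0 0.001 0; 0.28 0 0 0.001 0; 0.28 0 0 0 0; 0.28 0 0 0 0; 0.28 0 0 0 0",
)

```text
time: 6.1
tool_pos: [0.5142, 0.0127, 0.0779]
ee_rot: [-1.583, -0.001, -1.824]
wrist_force: [-16.1, 3.7, 11.5]
width: 0.0336
```

Run:
```python
from h import *
st()
```

```text
t 6.1 tcp [0.5142 0.0127 0.0779] rot [-1.5833e+00 -7.0000e-04 -1.8242e+00] fix [-0.0554 -0.0007  0.0779] yawerr_deg -0.09 F [-16.1   3.7  11.5] w 0.0336
```

Emit:
send_rows(
  moves="0.28 0 0 0.001 0; 0.28 0 0 0.001 0; 0.28 0 0 0.001 0; 0.28 0 0 0 0; 0.28 0 0 0 0; 0.28 0 0 0 0; 0.28 0 0 0 0; 0.28 0 0 0 0; 0.28 0 0 0 0; 0.28 0 0 0 0",
)

```text
time: 6.93
tool_pos: [0.5143, 0.0126, 0.078]
ee_rot: [-1.59, -0.001, -1.824]
wrist_force: [-23.5, 5.4, 17.2]
width: 0.0338
```

Run:
```python
from h import *
st()
for n in('top','scene','wrist'):
    p=imaging.snapshot(n); save(p,n+'3'); np.savez('pics/'+n+'3.npz',**{k:p[k] for k in('image','mtx','R','t')})
a=cv2.imread('pics/top3.png')[160:235,230:330];b=cv2.imread('pics/scene3.png')[180:255,215:315]
r=lambda x:cv2.resize(x,(400,300),interpolation=cv2.INTER_CUBIC)
cv2.imwrite('pics/m3.png',np.vstack([np.hstack([r(a),r(b)]),np.hstack([r(cv2.imread('pics/wrist3.png')),r(cv2.imread('pics/wrist3.png')[0:100,180:310])])]))
```

```text
t 6.93 tcp [0.5143 0.0126 0.078 ] rot [-1.5901e+00 -1.1000e-03 -1.8240e+00] fix [-0.0553 -0.0007  0.078 ] yawerr_deg -0.08 F [-23.5   5.4  17.2] w 0.0338
```

View pics/m3.png

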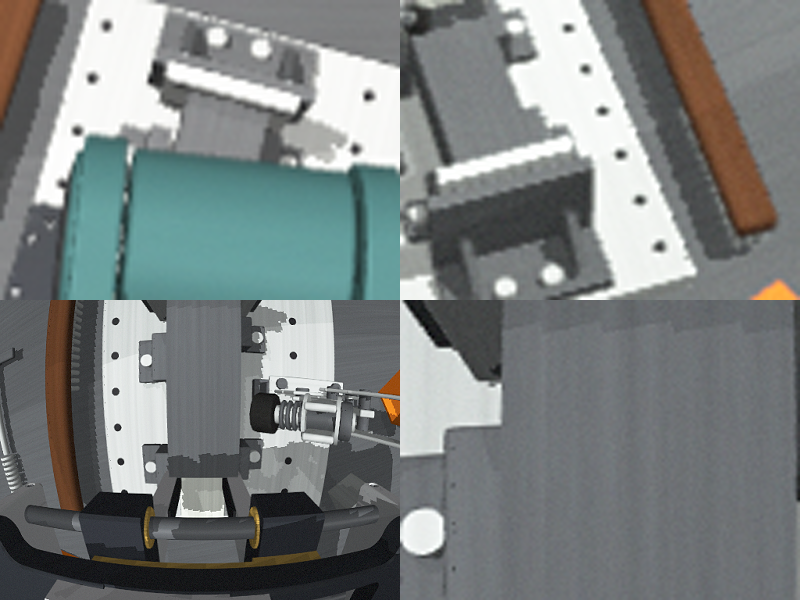

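Emit:
send_rows(
  moves="0.28 0 0 -0.01 0; 0.28 0 0 -0.02 0; 0.28 0 0 -0.02 0; 0.28 0 -0.02 -0.01 0; 0.28 0 -0.04 0 0; 0.28 0 -0.04 0 0; 0.28 0 -0.03 0 0; 0.28 0 0 0 0; 0.28 0 0 0 0; 0.28 0 0 0 0",
)

```text
time: 7.92
tool_pos: [0.464, 0.0255, 0.2069]
ee_rot: [-1.571, -0.0, -1.825]
wrist_force: [-0.3, -0.1, -0.1]
width: 0.0342
```

Run:
```python
from h import *
st()
for n in('top','scene','wrist'):
    p=imaging.snapshot(n); save(p,n+'4'); np.savez('pics/'+n+'4.npz',**{k:p[k] for k in('image','mtx','R','t')})
i=cv2.imread('pics/wrist4.png'); cv2.imwrite('pics/w4.png',cv2.resize(i[0:230,160:440],None,fx=2.6,fy=2.6,interpolation=cv2.INTER_CUBIC))
i=cv2.imread('pics/scene4.png'); cv2.imwrite('pics/s4.png',cv2.resize(i[150:250,150:283],None,fx=6,fy=6,interpolation=cv2.INTER_CUBIC))
```

```text
t 7.92 tcp [0.464  0.0255 0.2069] rot [-1.5706e+00 -2.0000e-04 -1.8249e+00] fix [-0.1072 -0.0007  0.2069] yawerr_deg -0.13 F [-0.3 -0.1 -0.1] w 0.0342
```

View pics/w4.png

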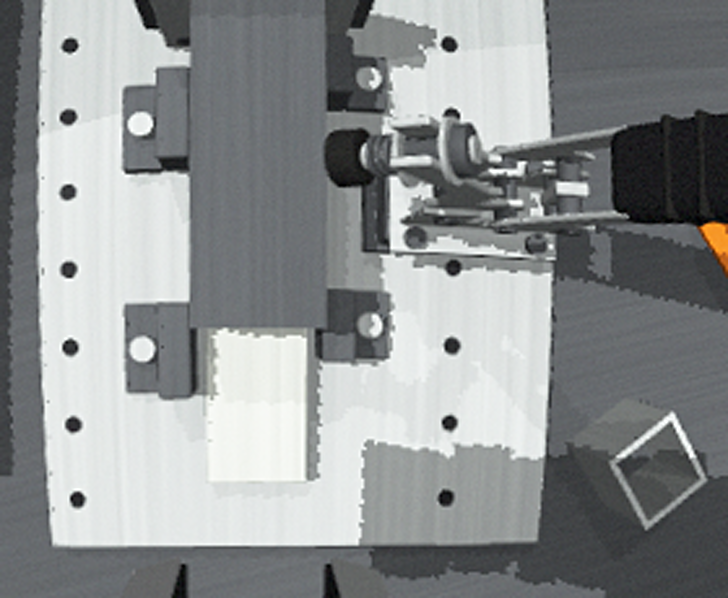

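View pics/s4.png

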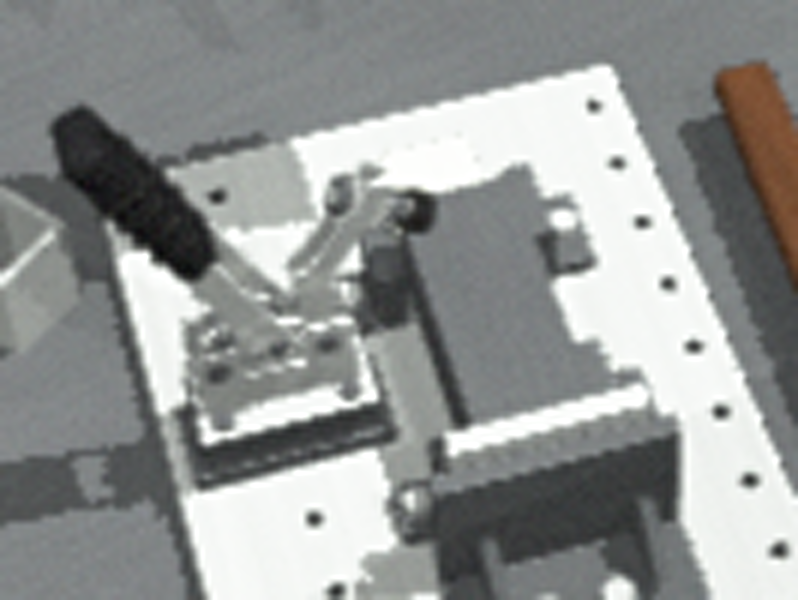

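Run:
```python
from h import *
p=dict(np.load('pics/wrist4.npz'))
w=lambda u,v:(160+(u+.5)/2.6-.5,(v+.5)/2.6-.5)
for n,uv,z in [('tube bl',(191,327),.081),('tube br',(327,328),.081),('bar bl',(208,480),.031),('bar br',(306,480),.031),('plate bl',(53,546),.016),('plate br',(538,542),.016),
 ('riser bl',(362,250),.016),('riser bl',(390,250),.045),('riser bl',(390,250),.06),('riser br',(552,257),.045),('rubber',(348,157),.165),('sleeve start hi',(612,130),.15),('sleeve start lo',(612,220),.15),('sleeve start hi',(612,130),.17),('sleeve start lo',(612,220),.17)]:
    X=rayw(p,w(*uv),z); print(n,z,toF(X).round(4))
p=dict(np.load('pics/top4.npz'));
```

```text
tube bl 0.081 [-0.0447  0.0228  0.081 ]
tube br 0.081 [-0.0451 -0.0269  0.081 ]
bar bl 0.031 [-0.1135  0.0204  0.031 ]
bar br 0.031 [-0.1136 -0.0231  0.031 ]
plate bl 0.016 [-0.1494  0.0975  0.016 ]
plate br 0.016 [-0.1485 -0.1406  0.016 ]
riser bl 0.016 [-0.0113 -0.0486  0.016 ]
riser bl 0.045 [-0.0131 -0.0562  0.045 ]
riser bl 0.06 [-0.0142 -0.0536  0.06  ]
riser br 0.045 [-0.0121 -0.1279  0.045 ]
rubber 0.165 [ 0.0022 -0.0244  0.165 ]
sleeve start hi 0.15 [ 0.0203 -0.1062  0.15  ]
sleeve start lo 0.15 [-0.0076 -0.1056  0.15  ]
sleeve start hi 0.17 [ 0.0149 -0.0964  0.17  ]
sleeve start lo 0.17 [-0.0103 -0.0958  0.17  ]
```

Emit:
send_rows(
  moves="1 0 -0.04 0 0; 1 0.014 -0.005 0.019 0; 1 0.014 0 0.019 0; 1 0.014 0 0.019 0; 1 0.014 0 0.019 0; 1 0.014 0 0.019 0; 1 0.014 0 0.019 0; 1 0 0 0 0; 1 0 0 0 0; 1 0 0 0 0",
)

```text
time: 8.9
tool_pos: [0.5525, -0.0839, 0.2512]
ee_rot: [-1.574, 0.0, -1.825]
wrist_force: [0.7, -0.1, -0.1]
width: 0.0007
```

Run:
```python
from h import *
st()
for q in (.1,.124,.25,.4,.62,.9,1.2,1.43,1.56,1.79,2.1,2.266):
    x,z,t=grip(q); print(q,np.round([x,z,t],3),'surface pt fix y,z (cy=-.08)',np.round([-.08+x+.0095*np.sin(t), z+.016-.0095*np.cos(t)],4))
for n in('wrist','scene'):
    p=imaging.snapshot(n); save(p,n+'5'); np.savez('pics/'+n+'5.npz',**{k:p[k] for k in('image','mtx','R','t')})
i=cv2.imread('pics/scene5.png'); cv2.imwrite('pics/s5.png',cv2.resize(i[100:250,130:330],None,fx=4,fy=4,interpolation=cv2.INTER_CUBIC))
```

```text
t 8.9 tcp [ 0.5525 -0.0839  0.2512] rot [-1.5736e+00  3.0000e-04 -1.8247e+00] fix [ 0.0058 -0.0846  0.2512] yawerr_deg -0.12 F [ 0.7 -0.1 -0.1] w 0.0007
0.1 [-0.055  0.187  1.928] surface pt fix y,z (cy=-.08) [-0.1261  0.2066]
0.124 [-0.059  0.187  1.965] surface pt fix y,z (cy=-.08) [-0.1303  0.2063]
0.25 [-0.076  0.183  2.13 ] surface pt fix y,z (cy=-.08) [-0.1479  0.204 ]
0.4 [-0.089  0.177  2.273] surface pt fix y,z (cy=-.08) [-0.1615  0.1995]
0.62 [-0.099  0.168  2.42 ] surface pt fix y,z (cy=-.08) [-0.1727  0.1911]
0.9 [-0.108  0.156  2.571] surface pt fix y,z (cy=-.08) [-0.1824  0.1802]
1.2 [-0.114  0.144  2.714] surface pt fix y,z (cy=-.08) [-0.1901  0.1682]
1.43 [-0.118  0.133  2.82 ] surface pt fix y,z (cy=-.08) [-0.1945  0.1583]
1.56 [-0.119  0.127  2.88 ] surface pt fix y,z (cy=-.08) [-0.1965  0.1522]
1.79 [-0.121  0.115  2.99 ] surface pt fix y,z (cy=-.08) [-0.1996  0.1404]
2.1 [-0.123  0.097  3.141] surface pt fix y,z (cy=-.08) [-0.203   0.1227]
2.266 [-0.124  0.087  3.22 ] surface pt fix y,z (cy=-.08) [-0.2047  0.1125]
```

View pics/wrist5.png

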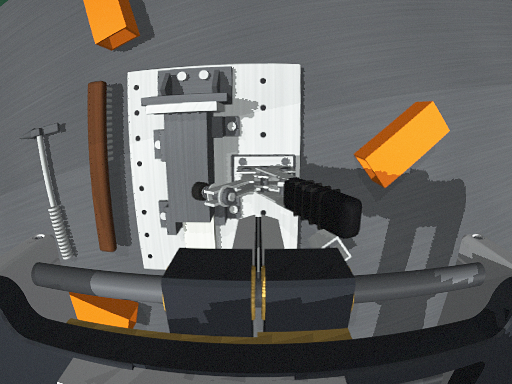

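View pics/s5.png

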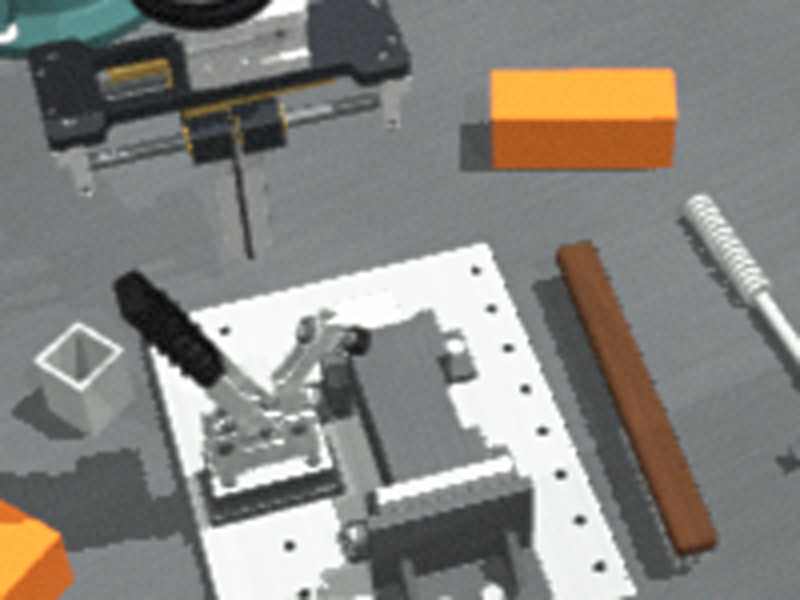

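Emit:
send_rows(
  moves="1 0 0.013 0.001 0; 1 0 0.013 0 0; 1 0 0.013 0 0; 1 0.006 0 0 0; 1 0.006 0 0 0; 1 0.006 0 0 0; 1 0.006 0 0 0; 1 0.006 0 0 0; 1 0.006 0 0 0; 1 0 0 0 0",
)

```text
time: 9.83
tool_pos: [0.5449, -0.1208, 0.214]
ee_rot: [-1.57, -0.001, -1.826]
wrist_force: [0.7, -0.1, -0.5]
width: 0.0002
```

```bash
cat > look.py <<'E'
import sys
from h import *
k=sys.argv[1]
st()
p=imaging.snapshot('wrist'); save(p,'wrist'+k); q=imaging.snapshot('scene'); save(q,'scene'+k)
np.savez('pics/scene'+k+'.npz',**{a:q[a] for a in('image','mtx','R','t')})
a=cv2.imread('pics/wrist'+k+'.png'); b=cv2.imread('pics/scene'+k+'.png')[100:250,130:330]
cv2.imwrite('pics/m'+k+'.png',np.hstack([cv2.resize(a[60:290,130:436],(400,300),interpolation=cv2.INTER_CUBIC),cv2.resize(b,(400,300),interpolation=cv2.INTER_CUBIC)]))
E
python3 look.py 6
```

```text
t 9.83 tcp [ 0.5449 -0.1208  0.214 ] rot [-1.5699e+00 -6.0000e-04 -1.8263e+00] fix [ 0.0076 -0.1222  0.214 ] yawerr_deg -0.21 F [ 0.7 -0.1 -0.5] w 0.0002
```

View pics/m6.png

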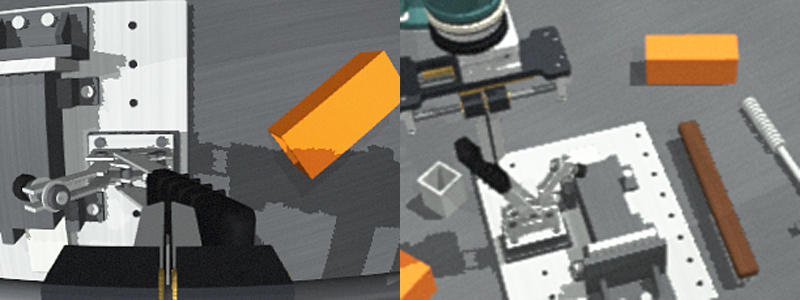

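Emit:
send_rows(
  moves="1 0.004 0 0 0; 1 0.004 0 0 0; 1 0.004 0 0 0; 1 0.004 0 0 0; 1 0.004 0 0 0; 1 0.004 0 0 0; 1 0.004 0 0 0; 1 0 0 0 0; 1 0 0 0 0; 1 0 0 0 0",
)

```text
time: 10.77
tool_pos: [0.538, -0.1467, 0.2135]
ee_rot: [-1.571, -0.0, -1.825]
wrist_force: [0.0, -0.3, 0.3]
width: 0.0003
```

```bash
python3 look.py 7
```

```text
t 10.77 tcp [ 0.538  -0.1467  0.2135] rot [-1.5707e+00 -3.0000e-04 -1.8249e+00] fix [ 0.0073 -0.1491  0.2135] yawerr_deg -0.13 F [ 0.  -0.3  0.3] w 0.0003
```

View pics/m7.png

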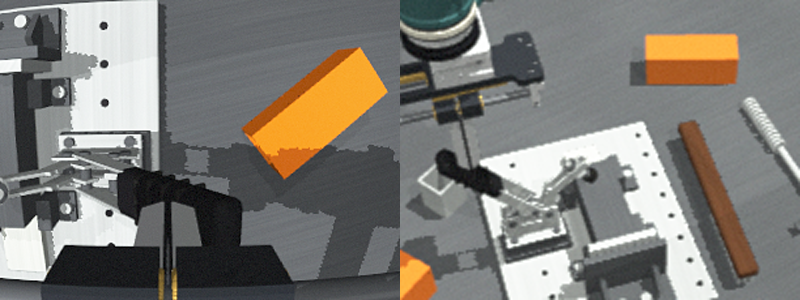

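Emit:
send_rows(
  moves="1 0.0055 0.002 0 0; 1 0.0055 0.002 0 0; 1 0.005 0.005 0 0; 1 0.005 0.006 0 0; 1 0.004 0.006 0 0; 1 0.004 0.006 0 0; 1 0.002 0.005 0 0; 1 0.002 0.005 0 0; 1 0 0 0 0; 1 0 0 0 0",
)

```text
time: 11.7
tool_pos: [0.5295, -0.1785, 0.176]
ee_rot: [-1.572, 0.0, -1.825]
wrist_force: [0.1, 0.9, 0.3]
width: 0.0004
```

```bash
python3 look.py 8
```

```text
t 11.7 tcp [ 0.5295 -0.1785  0.176 ] rot [-1.5716e+00  1.0000e-04 -1.8249e+00] fix [ 0.0071 -0.182   0.176 ] yawerr_deg -0.13 F [0.1 0.9 0.3] w 0.0004
```

View pics/m8.png

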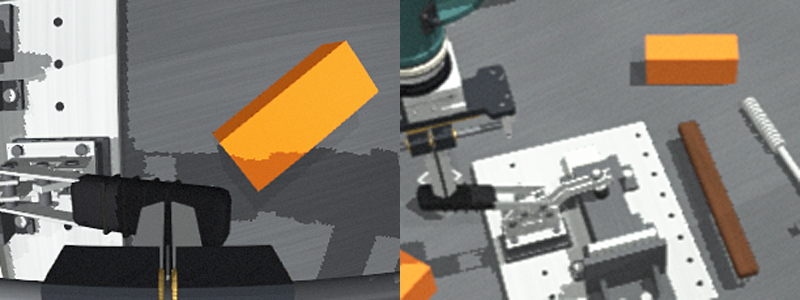

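Emit:
send_rows(
  moves="1 0.001 0.004 0 0; 1 0.001 0.004 0 0; 1 0.001 0.004 0 0; 1 0.001 0.004 0 0; 1 0.001 0.003 0 0; 1 0 0.003 0 0; 1 0 0.003 0 0; 1 0 0.003 0 0; 1 0 0 0 0; 1 0 0 0 0",
)

```text
time: 12.63
tool_pos: [0.5287, -0.1836, 0.1487]
ee_rot: [-1.57, -0.0, -1.825]
wrist_force: [-0.6, -1.6, 2.8]
width: 0.0005
```

```bash
python3 look.py 9
```

```text
t 12.63 tcp [ 0.5287 -0.1836  0.1487] rot [-1.5699e+00 -5.0000e-04 -1.8248e+00] fix [ 0.0075 -0.1871  0.1487] yawerr_deg -0.13 F [-0.6 -1.6  2.8] w 0.0005
```

View pics/m9.png

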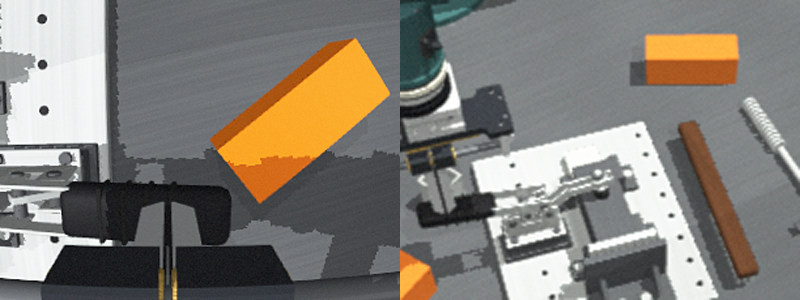

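Emit:
send_rows(
  moves="1 0 0.003 0 0; 1 0 0.003 0 0; 1 0 0.003 0 0; 1 0 0.003 0 0; 1 0 0.003 0 0; 1 0 0.002 0 0; 1 0 0.002 0 0; 1 0 0.002 0 0; 1 0 0 0 0; 1 0 0 0 0",
)

```text
time: 13.57
tool_pos: [0.5285, -0.1829, 0.1294]
ee_rot: [-1.57, 0.0, -1.824]
wrist_force: [-2.3, 1.6, 7.8]
width: 0.0003
```

```bash
python3 look.py 10
```

```text
t 13.57 tcp [ 0.5285 -0.1829  0.1294] rot [-1.5700e+00  3.0000e-04 -1.8244e+00] fix [ 0.0072 -0.1865  0.1294] yawerr_deg -0.1 F [-2.3  1.6  7.8] w 0.0003
```

View pics/m10.png

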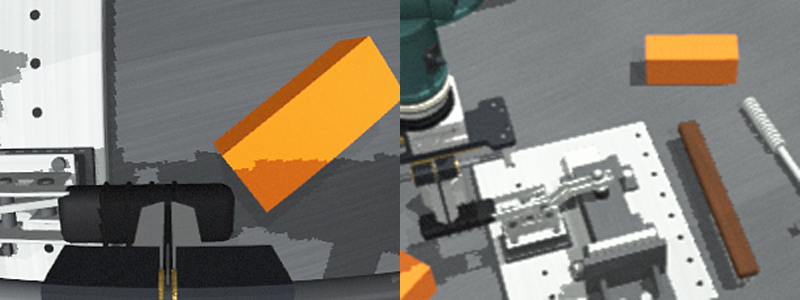

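Emit:
send_rows(
  moves="1 0 0.001 0 0; 1 0 0.001 0 0; 1 0 0.001 0 0; 1 0 0.001 0 0; 1 0 0 0 0; 1 0 0 0 0; 1 0 0 0 0; 1 0 0 0 0; 1 0 0 0 0; 1 0 0 0 0",
)

```text
time: 14.5
tool_pos: [0.5291, -0.1832, 0.1282]
ee_rot: [-1.567, -0.0, -1.824]
wrist_force: [-6.2, 3.2, 16.5]
width: 0.0007
```

```bash
python3 look.py 11
```

```text
t 14.5 tcp [ 0.5291 -0.1832  0.1282] rot [-1.5671e+00 -3.0000e-04 -1.8243e+00] fix [ 0.0079 -0.1866  0.1282] yawerr_deg -0.1 F [-6.2  3.2 16.5] w 0.0007
```

Emit:
send_rows(
  moves="1 0 -0.006 0 0; 1 0 -0.015 0 0; 1 0 -0.03 0 0; 1 0 -0.03 0 0; 1 0 -0.03 0 0; 1 0 -0.03 0 0; 1 0 0 -0.035 0; 1 0 0 -0.035 0; 1 0 0 -0.035 0; 1 0 0 0 0",
)

```text
time: 15.43
tool_pos: [0.4224, -0.1551, 0.2644]
ee_rot: [-1.573, 0.0, -1.825]
wrist_force: [0.6, -0.8, 0.5]
width: 0.0007
```

Run:
```python
from h import *
st()
for n in('top','scene','wrist'):
    p=imaging.snapshot(n); save(p,n+'12'); np.savez('pics/'+n+'12.npz',**{k:p[k] for k in('image','mtx','R','t')})
r=lambda x:cv2.resize(x,(400,300),interpolation=cv2.INTER_CUBIC)
a=r(cv2.imread('pics/top12.png')[165:255,245:365]);b=r(cv2.imread('pics/scene12.png')[160:250,150:270]);w=r(cv2.imread('pics/wrist12.png'))
cv2.imwrite('pics/m12.png',np.vstack([np.hstack([a,b]),np.hstack([w,r(cv2.imread('pics/scene12.png'))])]))
```

```text
t 15.43 tcp [ 0.4224 -0.1551  0.2644] rot [-1.5731e+00  1.0000e-04 -1.8251e+00] fix [-0.1025 -0.186   0.2644] yawerr_deg -0.14 F [ 0.6 -0.8  0.5] w 0.0007
```

View pics/m12.png

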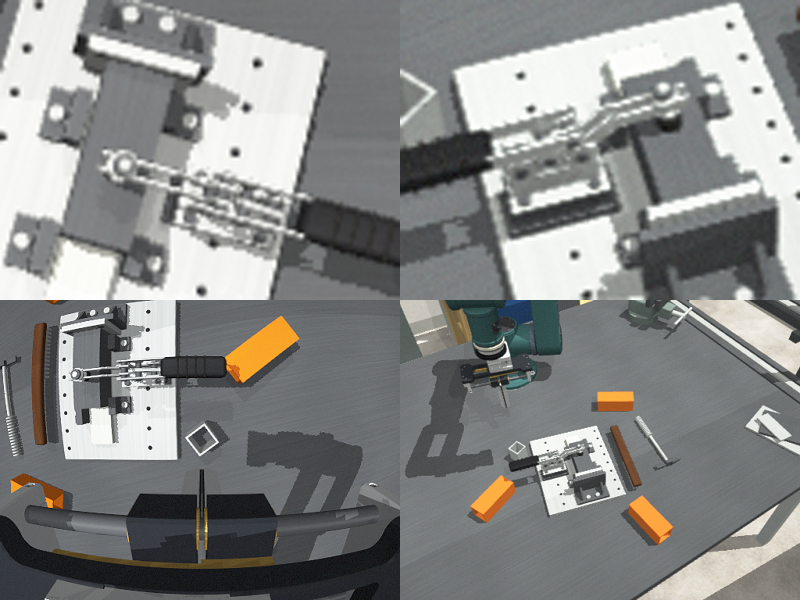

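Run:
```python
from h import *
i=cv2.imread('pics/scene12.png'); cv2.imwrite('pics/s12.png',cv2.resize(i[180:240,120:240],None,fx=6.5,fy=6.5,interpolation=cv2.INTER_CUBIC))
g=[.5615+.0051,-.0189+.0199,-.2518]
P=dict(np.load('pics/scene12.npz'))
for cy in(-.08,-.09):
  for q in(1.5,2.0,2.106,2.266):
    x,z,t=grip(q);u=np.array([np.cos(t),0,np.sin(t)]);G=np.array([x,0,z])
    pp=proj(P,F(g,C2F([.007,cy],np.array([G-.065*u,G+.025*u]))))
    print(cy,q,((pp-[120,180]+.5)*6.5-.5).round(0).tolist())
```

```text
-0.08 1.5 [[354.0, 119.0], [98.0, 133.0]]
-0.08 2.0 [[355.0, 140.0], [101.0, 194.0]]
-0.08 2.106 [[354.0, 146.0], [103.0, 207.0]]
-0.08 2.266 [[353.0, 155.0], [107.0, 227.0]]
-0.09 1.5 [[327.0, 126.0], [69.0, 140.0]]
-0.09 2.0 [[327.0, 147.0], [73.0, 201.0]]
-0.09 2.106 [[327.0, 152.0], [75.0, 214.0]]
-0.09 2.266 [[325.0, 161.0], [79.0, 234.0]]
```

View pics/s12.png

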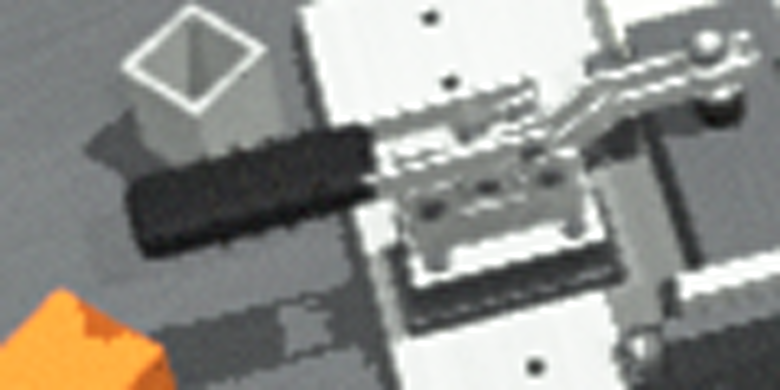

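The image slope excludes a handle sprung back to 1.5, but can't cleanly separate 2.1 from 2.266. I'll touch down on the sleeve again, where contact height tells them apart: about 0.113 m for locked, about 0.123 m at the dead point.

Emit:
send_rows(
  moves="1 0 0 0.035 0; 1 0 0 0.035 0; 1 0 0 0.035 0; 1 0 0.035 0 0; 1 0 0.035 0 0; 1 0 0.03 0 0; 1 0 0.02 0 0; 1 0 0.006 0 0; 1 0 0 0 0; 1 0 0 0 0",
)

```text
time: 16.42
tool_pos: [0.5296, -0.1837, 0.1391]
ee_rot: [-1.57, -0.0, -1.825]
wrist_force: [0.3, -0.8, 0.5]
width: 0.0001
```

Emit:
send_rows(
  moves="1 0 0.001 0 0; 1 0 0.001 0 0; 1 0 0.001 0 0; 1 0 0.001 0 0; 1 0 0 0 0; 1 0 0 0 0; 1 0 0 0 0; 1 0 0 0 0; 1 0 0 0 0; 1 0 0 0 0",
)

```text
time: 17.25
tool_pos: [0.5285, -0.1833, 0.1345]
ee_rot: [-1.571, -0.0, -1.825]
wrist_force: [0.3, -0.9, -0.3]
width: 0.0008
```

Emit:
send_rows(
  moves="1 0 0.001 0 0; 1 0 0.001 0 0; 1 0 0.001 0 0; 1 0 0.001 0 0; 1 0 0.001 0 0; 1 0 0.001 0 0; 1 0 0.001 0 0; 1 0 0.001 0 0; 1 0 0 0 0; 1 0 0 0 0",
)

```text
time: 18.08
tool_pos: [0.529, -0.1835, 0.1292]
ee_rot: [-1.568, -0.001, -1.825]
wrist_force: [-3.3, 0.1, 9.9]
width: 0.0004
```

Contact only came at tip z of about 0.110 m, and it was stiff straight away, so the handle is on its stop and locked. I lift off and do a last check.

Emit:
send_rows(
  moves="1 0 -0.006 0 0; 1 0 -0.015 0 0; 1 0 -0.03 0 0; 1 0 -0.03 0 0; 1 0 -0.03 0 0; 1 0 -0.03 0 0; 1 0 0 -0.035 0; 1 0 0 -0.035 0; 1 0 0 -0.035 0; 1 0 0 0 0",
)

```text
time: 18.92
tool_pos: [0.4224, -0.1552, 0.2674]
ee_rot: [-1.573, -0.0, -1.825]
wrist_force: [-0.3, 0.7, 0.6]
width: 0.0002
```

Emit:
send_rows(
  moves="1 0 0 0 0; 1 0 0 0 0; 1 0 0 0 0; 1 0 0 0 0; 1 0 0 0 0; 1 0 0 0 0; 1 0 0 0 0; 1 0 0 0 0; 1 0 0 0 0; 1 0 0 0 0",
)

```text
time: 19.75
tool_pos: [0.4269, -0.1569, 0.2674]
ee_rot: [-1.571, -0.0, -1.825]
wrist_force: [0.0, 0.5, 1.0]
width: 0.0004
```

Run:
```python
from h import *
st()
for n in('top','scene','wrist'):
    p=imaging.snapshot(n); save(p,n+'13'); np.savez('pics/'+n+'13.npz',**{k:p[k] for k in('image','mtx','R','t')})
r=lambda x:cv2.resize(x,(400,300),interpolation=cv2.INTER_CUBIC)
a=r(cv2.imread('pics/top13.png')[165:255,245:365]);b=r(cv2.imread('pics/scene13.png')[160:250,150:270]);w=r(cv2.imread('pics/wrist13.png'))
cv2.imwrite('pics/m13.png',np.vstack([np.hstack([a,b]),np.hstack([w,r(cv2.imread('pics/wrist13.png')[:192,60:316])])]))
```

```text
t 19.75 tcp [ 0.4269 -0.1569  0.2674] rot [-1.5709 -0.     -1.8246] fix [-0.0977 -0.1866  0.2674] yawerr_deg -0.12 F [0.  0.5 1. ] w 0.0004
```

View pics/m13.png

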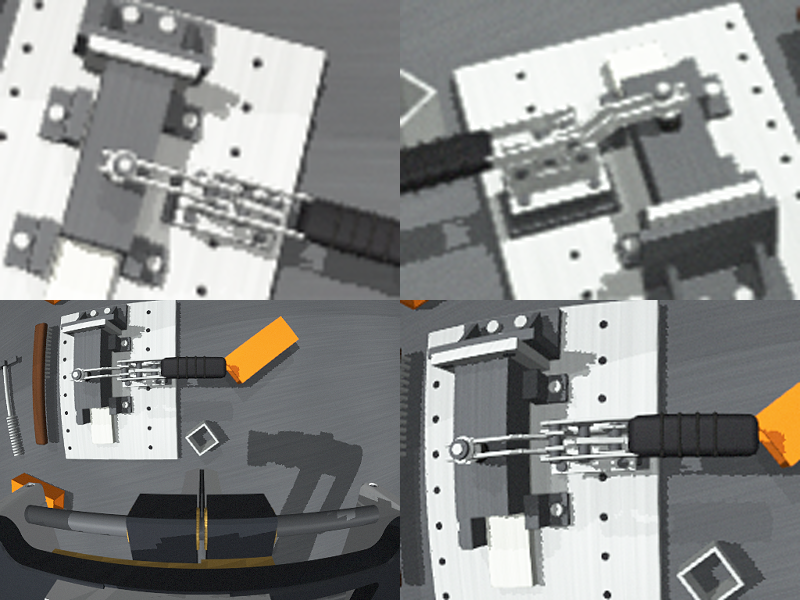

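The clamp is down with its spindle on the tube, the tube meets the flange at top crop (140,60), the bystanders are in place and the arm is clear. I hand the job in.

```bash
python3 -c "
from h import *
print(order.close_job())"
```

```text
the job is handed in; nothing more can be done
None
```

I pushed the tube home against the flange with two half-open fingers on its back edges. I then pushed the clamp handle over and down with closed fingers until it locked, lifted clear and handed in at about 20 s. No verdict came back.

**Last checks:**
- **Tube:** after the push and before clamping, its back end measured at fixture x -45 mm, which puts the front at 85 mm, the flange face. The push met firm resistance there (about 30 N in total). After clamping I checked it only by eye: it still met the flange and lay flat.
- **Clamp:** after the first release I touched the sleeve again. There was no contact down to a tip height of 115 mm, below the roughly 123 mm expected at the dead point. Contact came firmly at about 110 mm, so the handle is on its stop.
- **Surroundings:** the brush, the hammer and the offcut showed no visible movement in the pictures, and the robot was clear of everything, with wrist force near zero.

**Disagreement:** the handle's slope in the scene picture fitted joint values of 2.1 and 2.27 about equally, so I relied on the touch height. The spindle force was not measured directly.

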